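# Show the carved fish block to the inspection camera

## Robot

A 7-joint arm with a two-finger parallel gripper is mounted at the origin on the work surface. World frame = base frame: x ahead of the robot, y to its left, z up, the work surface at z = 0. Lengths are in m, angles in rad, forces in N, time in s.
With the tool pointing down it reaches from about 0.425 to 0.925 m from the base axis. Payload 6.8 kg.
Tool frame: the origin (TCP) lies on the centre line of the jaws, within the pads' length; the fingertips stand 14 mm ahead of it and the grasp point (between the pads) lies 5 mm behind it (bot.finger_overhang is the distance from the TCP to the fingertips, in m); z points along the fingers, y is the line along which they close (so a half turn about z gives the same grasp; the last joint's range is limited). The gripper opens to 85 mm and grips with 20 to 120 N. Pads are 22 mm wide; open, the fingers measure 114 mm over their backs; the gripper's body (76 mm by 85 mm) begins 54 mm behind the grasp point. The pads swing forward as they close: fully open they stand 13 mm farther back than shut.
Start: joints at [-1.353, 0.477, 0.022, 1.555, -0.011, 1.109, -0.083], TCP at [0.216, 0.64, 0.245] pointing down, gripper open.
Joint ranges: [-2.96, 2.96], [-0.34, 2.1], [-1.41, 1.46], [0.24, 2.44], [-1.37, 4.51], [0.17, 1.92], [-2.96, 2.96]. Speed limits (rad/s): [2.39, 2.39, 3.14, 3.14, 3.14, 3.14, 3.14].

## Interface

Orientations are given as a unit quaternion [w, x, y, z].
In Python, from station import bot gives the robot as it stands.
- The arm moves only by the shell command python3 -m inch 'ROWS' [OPENING] [FORCE]. ROWS is JSON, a list of rows, each a list of 4 numbers: the shift along the tool's x, y, z in m, then the turn about the tool's z in degrees. A call has 1 to 12 rows; each row shifts and turns the commanded pose from where the row before left it, along the tool's axes as they then stand; what a row does not reach is not made up. A row lasts 1/10 s, in which the tool goes at most 50 mm and 8.59 degrees, less where a joint would pass 70% of its speed; a pose out of reach is approached as far as the arm can. A call is refused whole if a number of a shift passes 0.05 or a number of a turn 8.59, either way. A call with a gripper value outside its range is refused whole. OPENING is the finger opening in m, from 0 to 0.0854, set as the call begins (- or left out, the last holds). The fingers move at their own pace and stop on an object; FORCE is the grip in N (left out, the last holds). Time passes only in rows, so rows that do not move let the fingers close. It gives the time, the measured TCP pose, the force, the opening and the grip force at its end, in the units of the state.
- bot.get_obs(): the state, without advancing time (a new reading comes with each control period).
- bot.read_camera(name): name is "scene" or "top" or "wrist"; returns a dict with "color" (400x640x3 uint8, red, green, blue), "mtx" (3x3 intrinsics, pixels), "world_from_camera" (4x4, takes a point from camera to world coordinates); the wrist camera has in their place "hand_eye" (4x4, takes a point from camera to tool coordinates, whose origin is the TCP and whose axes are the flange's). Camera axes: x right, y up, looking along -z (the intrinsics and any distortion apply to the point x, -y, -z); pixel columns grow to the right and rows downward; lengths in m; the calibration is good to about 2 mm. A picture is of the moment at which its call begins: read the wrist's pose just before it. There is no depth.
- bot.hand_in(): hands the job in; it is judged then, once.
The state is a dict: "t": time; "q": joint angles; "joint_vel": joint speeds; "joint_torque": joint torques, N m; "eef_pos": TCP position; "tool_rot": TCP orientation; "contact_force": force on the tool from outside, world axes, zero at the start; "torque": the same for the moment, N m; "gripper_width": opening from 0.0 (shut) to 1.0 (fully open); "grasp_force": force on a finger pad.
Only numpy, scipy, OpenCV 4.12 (cv2) and the standard library are available. Lean on these libraries where they do the work, as an engineer would, in place of code of your own. Each camera call takes 0.05 s, during which the arm holds its last target. There are 200 camera calls.

## Task

First clear the camera's view: take the blue ink cup that stands in front of the inspection camera, nest it straight down inside the white cup of the same shape, and let go of it. Then lift the block with the grey lino (the carved fish) out of the slotted rack and present it in the air to the camera: the carved face square to the lens and centred on its axis, 15 cm from the glass, picture the right way up as it stands in the rack. Finish while holding it there, still; leave the other blocks, the tools and the ink where they are, and do not touch the camera.

Things in the scene. Friction and masses are not known exactly. Their poses are not given: they have to be found in the camera images.
- fish_block: Wood board 18 mm thick, 90 wide, 110 tall, upright in a rack slot; dark grey lino 4 mm thick on the lower 80 mm of its front, top 30 mm bare wood. Carved: a pale fish. 0.1 to 0.2 kg. Slot varies. Origin: middle of the underside; z up, y across the width; the lino face, x = -11 mm, looks to -x; the board spans x = -7 to +11 mm (bare wood centred at +2). Grip across the bare wood.
- fish_face (a point): Middle of the carved lino face of the fish block, at x = -11 mm, z = 40 mm in the block's frame (70 mm below its top edge); axes as the block's.
- fish_view (a point): The point 150 mm straight out from the middle of the carved face (block frame x = -161 mm, z = 40 mm). When the block is rightly presented it lies at the lens.
- lens (a point): Middle of the camera's lens glass, 60 mm from the head's pivot, which is 165 mm above the table. It looks along -x of this frame, 0.15 to 0.42 rad below level; y is level. Properly shown, the block's frame is this frame turned half a turn about z: block z along lens z (block leans back, face looking up at the lens), block x against lens x.
- focus (a point): Point on the lens axis 150 mm in front of the glass: where the middle of the carved face must be. Axes as the lens.
- camera: Fixed inspection camera: foot 100 x 110 mm, two aluminium cheeks, tilting black head with a 42 mm lens barrel. Place, heading and tilt vary. Origin: under the head's pivot, on the table. It looks to its -x. Not to be touched.
- rack: Fixed plywood rack 226 x 110 mm: 10 mm base and three slots 72 mm apart along its x, each between two rails 26 mm high (tops 36 mm above the table) with a 25 mm gap; open at both ends. The blocks stand on the base, 10 mm above the table, their faces to the rack's -x. Origin: centre, on the table.
- blue_cup: Blue plastic ink cup, open at the top, tapered: outer diameter 38 mm at the foot, 64 mm at the rim, 75 mm tall, wall 3 mm, floor 5 mm; about 0.06 kg. Stands upright in front of the camera. Origin: centre of the underside, z up.
- white_cup: White plastic ink cup of the same shape and size, about 0.12 kg, standing upright on the table. Nested in it, the blue cup's foot comes to rest 18 to 24 mm (with the twist between them) above the white cup's foot, and its rim as much above the white rim. Origin: centre of the underside, z up.
- sun_block: Bystander. Wood board 18 mm thick, 90 wide, 110 tall, upright in a rack slot; blue lino 4 mm thick on the lower 80 mm of its front, top 30 mm bare wood. Origin and axes as for the fish block.
- leaf_block: Bystander. Wood board 18 mm thick, 90 wide, 110 tall, upright in a rack slot; red-brown lino 4 mm thick on the lower 80 mm of its front, top 30 mm bare wood. Origin and axes as for the fish block.
- blue_gouge: Bystander: lino gouge with blue plastic handle, 150 mm long, 20 mm thick, lying near the robot. Origin: underside, mid-length; blade to +x.
- wood_gouge: Bystander: the same with a wooden handle.
- brayer: Bystander: ink roller, black rubber roll 100 mm long and 36 mm thick, with a handle to its -x, lying at the far side. Origin: under the roll.
- ink_jar: Bystander: red jar, 60 mm across, 80 mm tall, at the far side. Origin: centre of the underside.
- ink_tin: Bystander: yellow-labelled tin, 68 mm across, 60 mm tall, at the far side. Origin: centre of the underside.

How it is judged:
By the outcome, as a careful person would: the job done as asked, in the order asked, and still so for the second after the job is handed in, while the arm keeps its last pose, push and grip.
It also fails if it takes over 64 s, if anything falls off the work surface, if the arm or the gripper's body presses on something with over 40 N, if the wrist force passes 120 N, or if a joint passes its speed limit or range.

## Working session

There is one attempt and no reset: what is moved stays moved. The work goes in short steps, Python scripts to look and compute and a shell command to move; the robot and the scene stay as the last step left them, time stands still between calls to the robot, and variables do not carry over. Pictures are saved under pics/ and viewed, at most 11 in all, crops included, and the job is handed in when it is done.

```bash
mkdir -p pics; ls
python3 - <<'E'
from station import bot
import cv2,numpy as np
np.set_printoptions(precision=4,suppress=True)
o=bot.get_obs();print(o['t'],o['eef_pos'],o['tool_rot'],o['gripper_width'])
for n in ['scene','top']:
    d=bot.read_camera(n);cv2.imwrite(f'pics/{n}0.png',d['color'][...,::-1]);print(n,[k for k in d],d['mtx'],d['world_from_camera'])
d=bot.read_camera('wrist');print(d['mtx'],d['hand_eye'],bot.finger_overhang)
E
```

```text
pics
0.0 [0.2159 0.6389 0.2443] [-0.0001  0.1622  0.9868 -0.0009] 0.9999265988236022
scene ['color', 'mtx', 'world_from_camera'] [[439.6203   0.     322.3543]
 [  0.     439.6203 206.0559]
 [  0.       0.       1.    ]] [[ 0.5946 -0.68    0.4289  1.0501]
 [ 0.8039  0.495  -0.3298 -0.3254]
 [ 0.012   0.5409  0.841   0.9927]
 [ 0.      0.      0.      1.    ]]
top ['color', 'mtx', 'world_from_camera'] [[458.3264   0.     314.778 ]
 [  0.     458.3264 198.7484]
 [  0.       0.       1.    ]] [[-0.0153  0.9917 -0.1277  0.4547]
 [-0.9998 -0.0164 -0.0082  0.0062]
 [-0.0102  0.1275  0.9918  1.4224]
 [ 0.      0.      0.      1.    ]]
[[345.3336   0.     314.71  ]
 [  0.     345.3336 202.1106]
 [  0.       0.       1.    ]] [[-0.0001  0.957   0.2901  0.0744]
 [ 1.      0.0003 -0.0005 -0.0003]
 [-0.0006  0.2901 -0.957  -0.1269]
 [ 0.      0.      0.      1.    ]] 0.014
```

View pics/scene0.png

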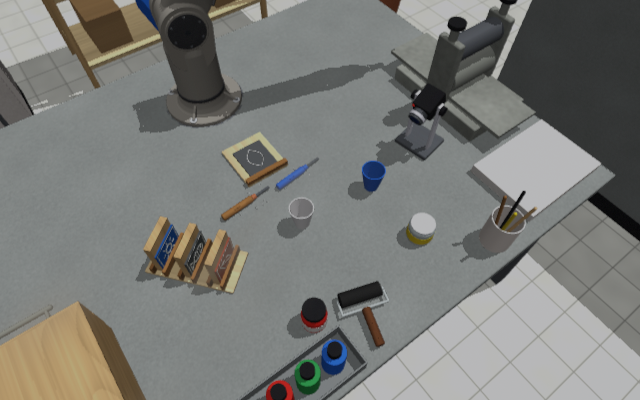

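View pics/top0.png

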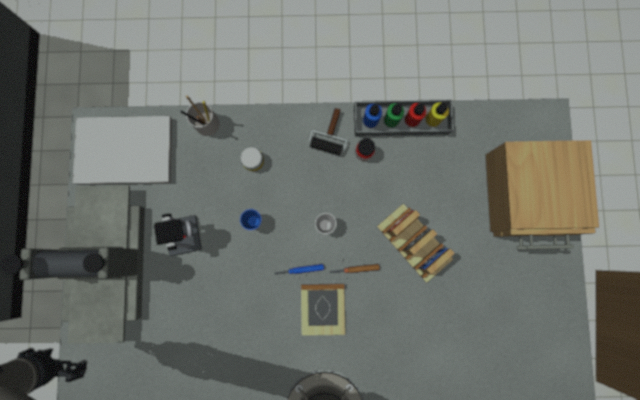

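The blue cup is at top (251,219), the white cup at (326,224), the camera head at about (172,232). The rack runs (380–455, 205–280). The fish block is in the middle slot, with sun at lower right and leaf at upper left. Next I'll read the interface help, since tilt isn't among the row values, and localise things.

View pics/c1.png

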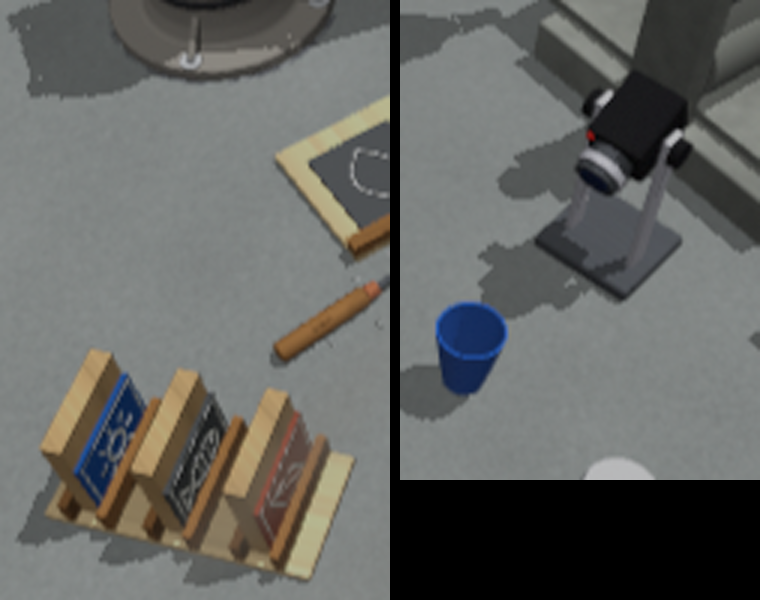

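View pics/c2.png

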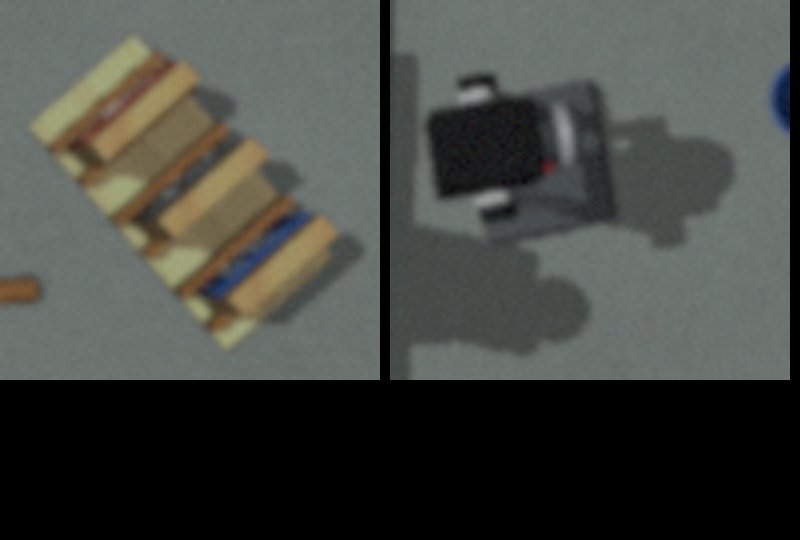

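Blue cup is near (0.57, 0.21) and white near (0.555, -0.014). The fish block is mid-rack with its face toward about 40° azimuth. The camera looks roughly along -y. I'll raise the tool, move above the blue cup and measure from near.

```bash
python3 -m inch '[[0,0,-0.04,0],[0,0,-0.04,0],[-0.03,-0.02,0,0],[-0.04,-0.025,0,0],[-0.04,-0.025,0,0],[-0.04,-0.025,0,0],[-0.04,-0.025,0,0],[-0.04,-0.025,0,0]]'
python3 - <<'E'
from h import *
c=cam('wrist');np.savez('pics/w1.npz',a=c[0],K=c[1],W=c[2]);cv2.imwrite('pics/w1.png',c[0][...,::-1])
t=cam('top');print('head',onz(t,(170,232),.19),'lens ring',onz(t,(145+172/4,195+135/4),.16))
E
python3 -m inch '[[-0.04,-0.025,0,0],[-0.04,-0.025,0.02,0],[-0.04,-0.025,0.03,0],[-0.04,-0.025,0.03,0],[-0.04,-0.025,0.03,0],[-0.04,-0.025,0.02,0],[0,0,0,0]]'
python3 - <<'E'
from h import *
c=cam('wrist');np.savez('pics/w2.npz',a=c[0],K=c[1],W=c[2])
w=np.vstack([np.load('pics/w1.npz')['a'],c[0]]);cv2.imwrite('pics/w12.png',cv2.resize(w,(480,600))[...,::-1])
print(tool())
E
```

```text
t: 1.05
eef_pos: [0.3885, 0.4268, 0.3254]
tool_rot: [0.0, 0.162, 0.987, 0.0]
contact_force: [1.4, 0.9, 0.9]
gripper_width: 1.004
grasp_force: 0.0
head [0.5295 0.4078 0.19  ] lens ring [0.5395 0.368  0.16  ]
t: 1.85
eef_pos: [0.5583, 0.2148, 0.2029]
tool_rot: [-0.001, 0.167, 0.986, -0.003]
contact_force: [-0.9, -0.3, -0.0]
gripper_width: 1.004
grasp_force: 0.0
[[-0.9452  0.3266 -0.0018  0.5571]
 [ 0.3266  0.9452 -0.0031  0.2187]
 [ 0.0007 -0.0035 -1.      0.2042]
 [ 0.      0.      0.      1.    ]]
```

View pics/w12.png

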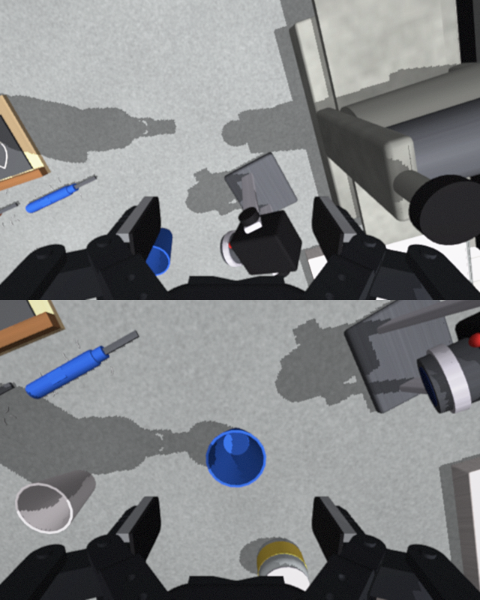

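View 1 shows the camera head at about (265,245) with its barrel pointing left. View 2 shows the blue rim near (236,458), white rim near (45,507), lens barrel near (440,380).

```bash
cat >> h.py <<'E'
def rim(c,lo,hi,z=.075):
    m=cv2.inRange(cv2.cvtColor(c[0],cv2.COLOR_RGB2HSV),lo,hi)
    k=max(cv2.findContours(m,0,2)[0],key=cv2.contourArea);e=cv2.fitEllipse(cv2.convexHull(k))
    th=np.linspace(0,2*np.pi,40);a=np.deg2rad(e[2])
    pts=[onz(c,(e[0][0]+e[1][0]/2*np.cos(q)*np.cos(a)-e[1][1]/2*np.sin(q)*np.sin(a),e[0][1]+e[1][0]/2*np.cos(q)*np.sin(a)+e[1][1]/2*np.sin(q)*np.cos(a)),z)[:2] for q in th]
    f=cv2.minEnclosingCircle(np.float32(pts)*1000);return np.array(f[0])/1000,f[1],e
def fwd(p):
    T=tool();print('tool shift to',p,':',T[:3,:3].T@(np.asarray(p)-T[:3,3]))
E
python3 - <<'E'
from h import *
d=np.load('pics/w2.npz');c=(d['a'],d['K'],d['W'])
r=rim(c,(105,120,60),(125,255,255));print(r)
print('white approx',onz(c,(60,277),.075))
fwd([*r[0],.09])
hsv=cv2.cvtColor(c[0],cv2.COLOR_RGB2HSV)
print(c[0][230:240:3,450:640:12].mean(2).astype(int))
cv2.imwrite('pics/lens.png',cv2.resize(np.hstack([c[0][0:200,440:640],np.load('pics/w1.npz')['a'][180:380,270:430]]),None,fx=2.2,fy=2.2,interpolation=2)[...,::-1])
E
```

```text
(array([0.5681, 0.2098]), 31.682207107543945, ((314.150390625, 210.6933135986328), (77.35934448242188, 79.70349884033203), 94.28744506835938))
white approx [ 0.5525 -0.0081  0.075 ]
tool shift to [np.float64(0.568079345703125), np.float64(0.20982623291015626), 0.09] : [-0.0134 -0.0044  0.1142]
[[165 164 166 169 166 169 165 161 158 171 167 162 104  85  87 236]
 [166 161 160 166 164 173 168 167 168 170 162 166 104  85  84 234]
 [165 166 161 163 163 160 170 169 167 171 167 167 108  87  82 234]
 [167 164 168 168 162 163 165 164 160 175 163 166 108  80  85 234]]
```

View pics/lens.png

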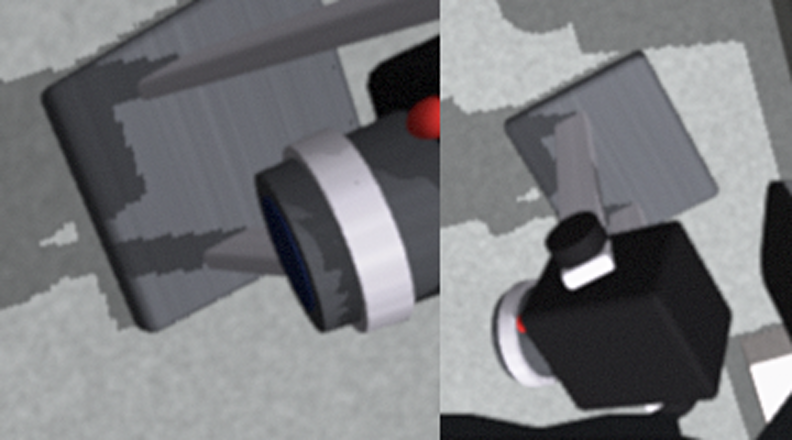

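```bash
python3 -m inch '[[-0.007,-0.002,0.03,0],[-0.0064,-0.0024,0.04,0],[0,0,0.04,0],[0,0,0.0242,0],[0,0,0,0],[0,0,0,0]]'
python3 -m inch '[[0,0,0,0],[0,0,0,0],[0,0,0,0],[0,0,0,0],[0,0,0,0],[0,0,0,0],[0,0,0,0]]' 0.03 30
python3 - <<'E'
from h import *
print(tool(),bot.get_obs()['gripper_width']*85.4)
d=np.load('pics/w2.npz');c=(d['a'],d['K'],d['W'])
a,b=onz(c,(459.5,43.2),.01),onz(c,(508,150),.01);v=b-a
print('foot front',a,b,np.linalg.norm(v),'heading',np.degrees(np.arctan2(-v[0],v[1])),np.degrees(np.arctan2(v[0],-v[1])))
# lens: intersect w2 ray with scene pixel of lens  (crop 3x off 350,60; glass at (597-400,178))
s=cam('scene');p=tri([(c,(572,114.5)),(s,(350+197/3,60+180/3))]);print('lens tri',p,proj(c,p),proj(s,p))
E
```

```text
t: 2.5
eef_pos: [0.5673, 0.2158, 0.0724]
tool_rot: [0.0, 0.162, 0.987, 0.0]
contact_force: [0.4, 0.3, 0.1]
gripper_width: 1.0
grasp_force: 0.0
t: 3.2
eef_pos: [0.569, 0.215, 0.0742]
tool_rot: [0.002, 0.162, 0.987, 0.001]
contact_force: [-0.3, -0.1, 6.8]
gripper_width: 0.715
grasp_force: 31.1
[[-0.9473  0.3204  0.004   0.569 ]
 [ 0.3204  0.9473  0.0019  0.215 ]
 [-0.0031  0.0031 -1.      0.0742]
 [ 0.      0.      0.      1.    ]] 61.02167398804485
foot front [0.4865 0.3683 0.01  ] [0.5902 0.391  0.01  ] 0.10611398934109423 heading -77.66802893541963 102.33197106458037
lens tri [0.5422 0.3685 0.1382] [576.9572 114.0759] [415.0227 120.5349]
```

```bash
python3 -m inch '[[0,0,-0.02,0],[0,0,-0.04,0],[0,0,-0.04,0],[0,0,-0.02,0],[0,-0.03,0,0],[0,-0.04,0,0],[0,-0.03,0,0],[0,0,0,0],[0,0,0,0],[0,0,0,0]]'
python3 - <<'E'
from h import *
print(bot.get_obs()['gripper_width']*85.4,bot.get_obs()['grasp_force'])
P=[]
for i in range(4):
    T=tool();P.append(T[:3,3]);c=cam('wrist')
print(np.array(P))
np.savez('pics/w3.npz',a=c[0],K=c[1],W=c[2]);cv2.imwrite('pics/w3.png',c[0][...,::-1])
E
```

```text
t: 4.25
eef_pos: [0.5358, 0.1212, 0.1924]
tool_rot: [0.001, 0.161, 0.987, 0.001]
contact_force: [-0.6, 0.0, 0.0]
gripper_width: 0.714
grasp_force: 32.9
60.95567421245733 32.9334618919529
[[0.5358 0.1212 0.1924]
 [0.5357 0.1213 0.1921]
 [0.5356 0.1212 0.1918]
 [0.5355 0.121  0.1917]]
```

View pics/w3.png

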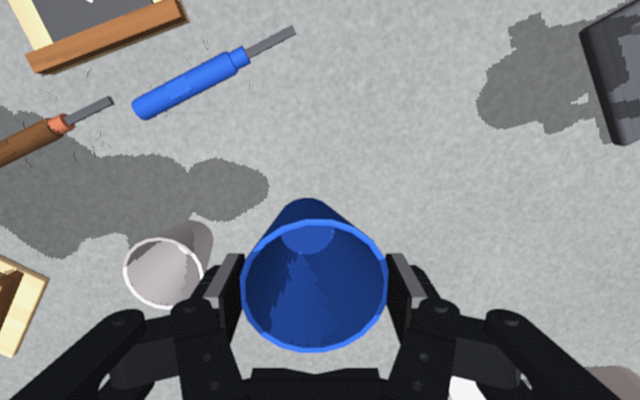

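The held blue rim is centred near (314,285) and the white rim near (164,273), both visible.

Run:
```python
from h import *
d=np.load('pics/w3.npz');c=(d['a'],d['K'],d['W'])
def circ(uv,z): 
    P=np.float32([onz(c,u,z)[:2]*1000 for u in uv]);
    A=np.c_[2*P,np.ones(len(P))];s=np.linalg.lstsq(A,(P**2).sum(1),rcond=None)[0];return s[:2]/1000,np.sqrt(s[2]+s[:2]@s[:2])
w=circ([(123,270),(130,251),(163,238.5),(195,256),(203,277),(168,308),(135,293)],.075)
for z in(.188,.193,.198): b=circ([(242,285),(388,285),(314,219),(314,352),(262,238),(366,238),(262,333),(368,332)],z);print('blue',z,b)
b=circ([(242,285),(388,285),(314,219),(314,352),(262,238),(366,238),(262,333),(368,332)],.193)
print('white',w,'shift tool',tool()[:3,:3].T@np.r_[w[0]-b[0],0])
# direct measure of white from w2 for check
```

```text
blue 0.188 (array([0.5396, 0.1193]), np.float64(31.8236756626357))
blue 0.193 (array([0.5367, 0.1203]), np.float64(30.604783608497144))
blue 0.198 (array([0.5339, 0.1212]), np.float64(29.386429690507473))
white (array([ 0.5531, -0.0105]), np.float64(30.686097865202214)) shift tool [-0.0572 -0.1188 -0.    ]
```

```bash
python3 -m inch '[[-0.012,-0.028,0,0],[-0.018,-0.037,0,0],[-0.018,-0.037,0,0],[-0.0092,-0.0168,0,0],[0,0,0,0],[0,0,0,0],[0,0,0.02,0],[0,0,0.03,0],[0,0,0.02,0],[0,0,0,0],[0,0,0,0]]'
python3 - <<'E'
from h import *
print(tool()[:3,3]);c=cam('wrist');t=cam('top')
cv2.imwrite('pics/w4.png',np.hstack([c[0][150:400,130:500],cv2.resize(t[0][190:252,280:372],None,fx=4,fy=4)[:248].repeat(1,0) if 0 else cv2.resize(t[0][190:252,280:372],(370,250))])[...,::-1])
E
```

```text
t: 5.55
eef_pos: [0.5515, -0.0097, 0.1217]
tool_rot: [-0.0, 0.161, 0.987, 0.0]
contact_force: [0.4, 0.2, -0.6]
gripper_width: 0.712
grasp_force: 33.0
[ 0.5515 -0.0097  0.1217]
```

View pics/w4.png

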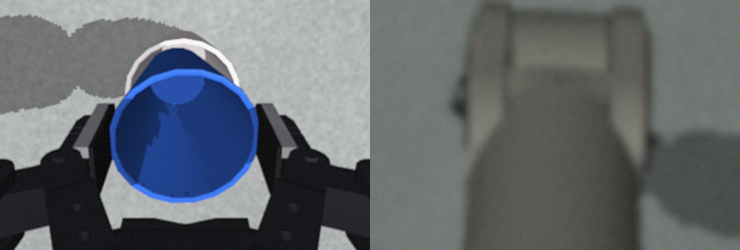

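The blue foot is inside the white rim, centred left-right (about 183 against 184). Lowering.

```bash
python3 -m inch '[[0,0,0.01,0],[0,0,0.008,0],[0,0,0.003,0],[0,0,0,0]]'; python3 -m inch '[[0,0,0.003,0],[0,0,0,0]]';python3 -m inch '[[0,0,0.003,0],[0,0,0,0]]'
```

```text
t: 6.05
eef_pos: [0.5531, -0.0093, 0.1012]
tool_rot: [0.001, 0.162, 0.987, 0.001]
contact_force: [1.1, 4.8, 4.4]
gripper_width: 0.712
grasp_force: 33.5
t: 6.25
eef_pos: [0.5543, -0.0092, 0.0993]
tool_rot: [0.003, 0.162, 0.987, 0.002]
contact_force: [0.2, 4.6, 12.2]
gripper_width: 0.716
grasp_force: 34.0
t: 6.45
eef_pos: [0.5552, -0.0092, 0.0972]
tool_rot: [0.004, 0.162, 0.987, 0.002]
contact_force: [-0.8, 4.0, 18.1]
gripper_width: 0.714
grasp_force: 34.5
```

```bash
python3 -m inch '[[0,0,-0.003,0],[0,0,0,0],[0,0,0,0],[0,0,0,0],[0,0,0,0],[0,0,-0.02,0],[0,0,-0.04,0],[0,0,-0.04,0],[0,0,-0.04,0],[0,0,-0.02,0],[0,0,0,0],[0,0,0,0]]' 0.0854
python3 - <<'E'
from h import *
c=cam('wrist')
for z in(.09,.095,.1): r=rim(c,(105,120,60),(125,255,255),z);print(z,r[0],r[1])
hsv=cv2.cvtColor(c[0],cv2.COLOR_RGB2HSV)
x,y=r[2][0]; print(r[2])
print('fish top approx',onz(cam('top'),(423.7,242.5),.12)); fwd([*onz(cam('top'),(423.7,242.5),.12)[:2],.30])
E
```

```text
t: 7.65
eef_pos: [0.5512, -0.0111, 0.2573]
tool_rot: [-0.0, 0.162, 0.987, 0.0]
contact_force: [-0.5, -0.3, -0.5]
gripper_width: 1.0
grasp_force: 0.0
0.09 [ 0.5552 -0.0136] 32.12962341308594
0.095 [ 0.554  -0.0131] 31.583511352539062
0.1 [ 0.5527 -0.0127] 31.037372589111328
((313.6644592285156, 190.00491333007812), (70.20136260986328, 72.90621948242188), 92.11320495605469)
fish top approx [ 0.4927 -0.2887  0.12  ]
tool shift to [np.float64(0.4927312555085392), np.float64(-0.288695095434773), 0.3] : [-0.034  -0.2815 -0.0437]
```

```bash
python3 -m inch '[[-0.004,-0.035,0,0],[-0.005,-0.042,0,0],[-0.005,-0.042,0,0],[-0.005,-0.042,0,0],[-0.005,-0.042,0,0],[-0.005,-0.042,0,0],[-0.005,-0.0365,0,0],[0,0,0,8],[0,0,0,8],[0,0,0,8],[0,0,0,7],[0,0,0,0]]'
python3 - <<'E'
from h import *
bot.read_camera('top');bot.read_camera('top');bot.read_camera('top')
print(tool());c=cam('wrist');np.savez('pics/w5.npz',a=c[0],K=c[1],W=c[2]);cv2.imwrite('pics/w5.png',c[0][...,::-1])
E
```

```text
t: 9.0
eef_pos: [0.4931, -0.2884, 0.2562]
tool_rot: [-0.001, 0.42, 0.907, -0.0]
contact_force: [-0.4, 0.1, -0.8]
gripper_width: 1.0
grasp_force: 0.0
[[-0.6496  0.7603 -0.0013  0.4933]
 [ 0.7603  0.6496  0.0003 -0.2885]
 [ 0.001  -0.0008 -1.      0.2569]
 [ 0.      0.      0.      1.    ]]
```

View pics/w5.png

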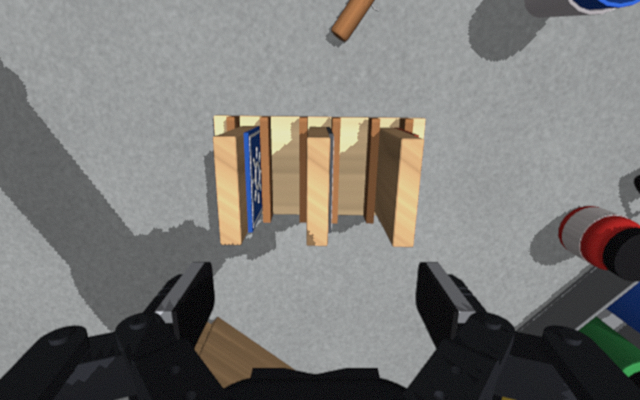

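The fish block's top face spans columns about 306–329 and rows 135–245. Its edges are vertical in the picture, so the tool is aligned with it.

Run:
```python
from h import *
d=np.load('pics/w5.npz');c=(d['a'],d['K'],d['W'])
m=cv2.inRange(cv2.cvtColor(c[0],cv2.COLOR_RGB2HSV),(8,55,150),(25,180,255))
for r in range(120,256,8):
    x=np.where(m[r,290:345])[0]+290;print(r,(x.min(),x.max(),len(x)) if len(x) else '',end=' ')
T=tool();q=[(306.5,137),(306.5,245),(328.5,245),(329.5,133)]
for u in q: p=onz(c,u,.12);print(p,T[:3,:3].T@(p-T[:3,3]))
```

```text
120 (np.int64(295), np.int64(344), 32) 128 (np.int64(290), np.int64(340), 27) 136 (np.int64(291), np.int64(340), 15) 144 (np.int64(290), np.int64(340), 39) 152 (np.int64(290), np.int64(344), 44) 160 (np.int64(290), np.int64(344), 44) 168 (np.int64(290), np.int64(344), 43) 176 (np.int64(290), np.int64(344), 43) 184 (np.int64(290), np.int64(344), 44) 192 (np.int64(290), np.int64(344), 44) 200 (np.int64(290), np.int64(344), 44) 208 (np.int64(290), np.int64(344), 44) 216 (np.int64(307), np.int64(336), 26) 224 (np.int64(307), np.int64(327), 21) 232 (np.int64(309), np.int64(327), 19) 240 (np.int64(312), np.int64(327), 16) 248  [ 0.4584 -0.258   0.12  ] [ 0.0458 -0.0067  0.1372]
[ 0.5155 -0.3257  0.12  ] [-0.0427 -0.0073  0.1371]
[ 0.5293 -0.3139  0.12  ] [-0.0427  0.011   0.1371]
[ 0.4697 -0.2445  0.12  ] [0.0488 0.0106 0.1371]
```

```bash
python3 -m inch '[[0.0025,0.0018,0.02,0],[0,0,0.04,0],[0,0,0.04,0],[0,0,0.03,0],[0,0,0.015,0],[0,0,0.004,0],[0,0,0,0],[0,0,0,0],[0,0,0,0]]' 0.045
python3 -m inch '[[0,0,0,0],[0,0,0,0],[0,0,0,0],[0,0,0,0],[0,0,0,0]]' 0.0 60
```

```text
t: 10.1
eef_pos: [0.4942, -0.2861, 0.11]
tool_rot: [0.001, 0.42, 0.908, 0.0]
contact_force: [-0.4, -1.0, 0.6]
gripper_width: 0.526
grasp_force: 0.0
t: 10.6
eef_pos: [0.4939, -0.286, 0.1094]
tool_rot: [0.001, 0.42, 0.908, 0.0]
contact_force: [-1.3, 1.0, 6.9]
gripper_width: 0.195
grasp_force: 59.6
```

```bash
python3 -m inch '[[0,0,-0.01,0],[0,0,-0.03,0],[0,0,-0.04,0],[0,0,-0.04,0],[0,0,-0.04,0],[0,0,-0.02,0],[0,0,0,0]]'
python3 -m inch '[[0.01,-0.03,0,0],[0.0134,-0.041,0,0],[0.0134,-0.041,0,0],[0.0134,-0.041,0,0],[0.0134,-0.041,0,0],[0.0134,-0.041,0,0],[0.0134,-0.041,0,0],[0.0134,-0.041,0,0],[0.0134,-0.041,0,0],[0.0134,-0.041,0,0],[0,0,0,0],[0,0,0,0]]'
python3 - <<'E'
from h import *
print(bot.get_obs()['q']);print(tool())
E
```

```text
t: 11.3
eef_pos: [0.4944, -0.2866, 0.292]
tool_rot: [0.003, 0.42, 0.907, 0.0]
contact_force: [0.8, 0.2, -1.9]
gripper_width: 0.196
grasp_force: 59.0
t: 12.5
eef_pos: [0.1035, -0.4436, 0.2875]
tool_rot: [-0.001, 0.421, 0.907, 0.001]
contact_force: [-0.3, 0.4, -1.8]
gripper_width: 0.199
grasp_force: 59.2
[ 0.3642  0.0515  0.8936  2.0447 -0.0455  1.0672  1.9803]
[[-0.645   0.7641 -0.0009  0.1035]
 [ 0.7641  0.6451  0.0019 -0.4436]
 [ 0.0021  0.0005 -1.      0.2875]
 [ 0.      0.      0.      1.    ]]
```

```bash
python3 -m inch '[[0,0,0,-5],[0,0,0,-8.2],[0,0,0,-8.2],[0,0,0,-8.2],[0,0,0,-8.2],[0,0,0,-8.2],[0,0,0,-8.2],[0,0,0,-7.8],[0,0,0,0]]'
python3 -m inch '[[0,0.03,0,0],[0,0.03,0,0],[0,0.03,0,0],[0,0,0,0]]'
python3 - <<'E'
from h import *
print(bot.get_obs()['q']);print(tool())
E
```

```text
t: 13.4
eef_pos: [0.1039, -0.4449, 0.2867]
tool_rot: [-0.004, -0.051, 0.999, 0.001]
contact_force: [-0.8, 0.3, -1.6]
gripper_width: 0.198
grasp_force: 59.2
t: 13.8
eef_pos: [0.0936, -0.3526, 0.2864]
tool_rot: [-0.003, -0.051, 0.999, 0.003]
contact_force: [-0.7, 0.0, -2.0]
gripper_width: 0.197
grasp_force: 59.4
[ 0.5134 -0.1704  0.5631  2.1987  0.1057  1.0971  2.6937]
[[-0.9948 -0.1019 -0.0066  0.0936]
 [-0.1019  0.9948  0.0049 -0.3526]
 [ 0.0061  0.0055 -1.      0.2864]
 [ 0.      0.      0.      1.    ]]
```

```bash
python3 -m inch '[[0,0.03,0,0],[0,0.03,0,0],[0,0,0,0]]'
python3 -m inch '[[0,0.02,0,0],[0,0.02,0,0],[0,0,0,0]]'
python3 - <<'E'
from h import *
print(bot.get_obs()['q']);print(tool())
E
```

```text
t: 14.1
eef_pos: [0.0876, -0.2938, 0.2867]
tool_rot: [-0.003, -0.051, 0.999, 0.002]
contact_force: [0.8, 0.4, -2.2]
gripper_width: 0.199
grasp_force: 59.7
t: 14.4
eef_pos: [0.0831, -0.2601, 0.2877]
tool_rot: [-0.004, -0.049, 0.999, 0.001]
contact_force: [-0.5, -1.6, -1.1]
gripper_width: 0.195
grasp_force: 59.7
[ 0.7625 -0.3325  0.1982  2.3269  0.0764  1.1474  2.5866]
[[-0.9952 -0.0973 -0.0073  0.0831]
 [-0.0973  0.9953  0.0012 -0.2601]
 [ 0.0072  0.0019 -1.      0.2877]
 [ 0.      0.      0.      1.    ]]
```

```bash
python3 -m inch '[[0,0.02,0,0],[0,0.02,0,0],[0,0.02,0,0],[0,0,0,0]]'
python3 - <<'E'
from h import *
print(bot.get_obs()['q']);print(tool())
E
```

```text
t: 14.8
eef_pos: [0.08, -0.2384, 0.2887]
tool_rot: [-0.002, -0.048, 0.999, -0.001]
contact_force: [-0.4, -0.4, -1.2]
gripper_width: 0.195
grasp_force: 59.7
[ 1.2631 -0.3343 -0.1983  2.3351 -0.0659  1.1363  2.7695]
[[-0.9954 -0.0952 -0.0047  0.08  ]
 [-0.0952  0.9955 -0.0017 -0.2384]
 [ 0.0048 -0.0013 -1.      0.2887]
 [ 0.      0.      0.      1.    ]]
```

```bash
for i in 1; do python3 -m inch '[[0,0.05,0,0],[0,0.05,0,0],[0,0.05,0,0],[0,0,0,0]]'; done
python3 - <<'E'
from h import *
print(bot.get_obs()['q']);print(tool())
E
python3 -m inch '[[0,0.05,0,0],[0,0.05,0,0],[0,0.05,0,0],[0,0,0,0]]'
python3 - <<'E'
from h import *
print(bot.get_obs()['q']);print(tool())
E
```

```text
t: 15.2
eef_pos: [0.0931, -0.1874, 0.2544]
tool_rot: [-0.016, -0.057, 0.998, 0.034]
contact_force: [0.2, -0.5, -2.2]
gripper_width: 0.194
grasp_force: 59.7
[ 1.4116 -0.3349 -0.4216  2.4078 -0.1548  1.1225  2.774 ]
[[-0.993  -0.1127 -0.0361  0.0931]
 [-0.1149  0.9911  0.0668 -0.1874]
 [ 0.0282  0.0705 -0.9971  0.2544]
 [ 0.      0.      0.      1.    ]]
t: 15.6
eef_pos: [0.1083, -0.1545, 0.2487]
tool_rot: [-0.024, -0.052, 0.997, 0.059]
contact_force: [-0.4, 0.3, -0.4]
gripper_width: 0.197
grasp_force: 59.7
[ 1.2509 -0.3352 -0.3944  2.4282 -0.1727  1.1558  2.6387]
[[-0.9935 -0.0999 -0.0545  0.1083]
 [-0.1057  0.9876  0.1158 -0.1545]
 [ 0.0423  0.1208 -0.9918  0.2487]
 [ 0.      0.      0.      1.    ]]
```

Pushing past the inner reach limit leans the tool, here 0.13 rad towards the camera side. I'll back off, rise for clearance from the base, and push again.

```bash
python3 -m inch '[[0.01,-0.03,-0.01,0],[0.012,-0.035,-0.03,0],[0.012,-0.03,-0.035,0],[0.012,-0.02,-0.04,0],[0.012,-0.02,-0.04,0],[0.012,-0.02,-0.04,0],[0,0,0,0],[0,0,0,0]]'
python3 - <<'E'
from h import *
print(bot.get_obs()['q']);print(tool())
E
python3 -m inch '[[0,0.05,0,0],[0,0.05,0,0],[0,0.05,0,0],[0,0.05,0,0],[0,0,0,0]]'
python3 - <<'E'
from h import *
print(bot.get_obs()['q']);print(tool())
E
```

```text
t: 16.4
eef_pos: [0.0646, -0.3379, 0.4258]
tool_rot: [-0.024, -0.052, 0.997, 0.059]
contact_force: [0.3, 0.6, -2.2]
gripper_width: 0.195
grasp_force: 59.8
[ 1.3631 -0.151  -0.1453  1.9058 -0.0106  1.5129  2.897 ]
[[-0.9935 -0.1006 -0.0541  0.0646]
 [-0.1063  0.9876  0.1158 -0.3379]
 [ 0.0418  0.1208 -0.9918  0.4258]
 [ 0.      0.      0.      1.    ]]
t: 16.9
eef_pos: [0.0573, -0.2207, 0.4426]
tool_rot: [-0.028, -0.055, 0.993, 0.096]
contact_force: [0.3, -0.4, -1.6]
gripper_width: 0.196
grasp_force: 61.5
[ 1.5883 -0.3367 -0.341   2.0017 -0.1015  1.66    2.9586]
[[-0.9924 -0.1035 -0.0671  0.0573]
 [-0.1144  0.9755  0.1881 -0.2207]
 [ 0.0459  0.1944 -0.9799  0.4426]
 [ 0.      0.      0.      1.    ]]
```

```bash
python3 -m inch '[[0,0.05,0,0],[0,0.05,0,0],[0,0.05,0,0],[0,0.05,0,0],[0,0,0,0]]'
python3 - <<'E'
from h import *
print(bot.get_obs()['q']);print(tool())
E
```

```text
t: 17.4
eef_pos: [0.0593, -0.183, 0.4809]
tool_rot: [-0.034, -0.062, 0.985, 0.159]
contact_force: [-0.4, 0.1, -1.4]
gripper_width: 0.196
grasp_force: 61.5
[ 1.5918 -0.3368 -0.3538  1.9408 -0.1263  1.8452  2.9585]
[[-0.9899 -0.1121 -0.087   0.0593]
 [-0.1338  0.9415  0.3092 -0.183 ]
 [ 0.0472  0.3177 -0.947   0.4809]
 [ 0.      0.      0.      1.    ]]
```

Run:
```python
from h import *
T=tool();R0=T[:3,:3]
P=[T[:3,3],np.array([.30,-.42,.45]),np.array([.60,.13,.30])]
for a,b in zip(P,P[1:]): print(R0.T@(b-a),np.linalg.norm(b-a))
```

```text
[-0.208  -0.2599 -0.065 ] 0.33922545405715465
[-0.3776  0.4366  0.286 ] 0.6442049363362563
```

```bash
python3 -m inch '[[-0.02,-0.026,-0.006,0],[-0.026,-0.032,-0.008,0],[-0.026,-0.032,-0.008,0],[-0.026,-0.032,-0.008,0],[-0.026,-0.032,-0.008,0],[-0.026,-0.032,-0.008,0],[-0.026,-0.032,-0.008,0],[-0.026,-0.032,-0.008,0],[0,0,0,0]]'
python3 -m inch '[[-0.02,0.02,0.015,0],[-0.028,0.032,0.021,0],[-0.028,0.032,0.021,0],[-0.028,0.032,0.021,0],[-0.028,0.032,0.021,0],[-0.028,0.032,0.021,0],[-0.028,0.032,0.021,0],[-0.028,0.032,0.021,0],[0,0,0,0],[0,0,0,0]]'
python3 - <<'E'
from h import *
print(bot.get_obs()['q']);T=tool();print(T);print(T[:3,:3].T@(np.array([.60,.13,.30])-T[:3,3]))
E
```

```text
t: 18.3
eef_pos: [0.295, -0.4132, 0.4456]
tool_rot: [-0.034, -0.063, 0.984, 0.162]
contact_force: [-0.6, 0.5, -2.8]
gripper_width: 0.2
grasp_force: 61.5
t: 19.3
eef_pos: [0.4646, -0.101, 0.3632]
tool_rot: [-0.035, -0.063, 0.985, 0.159]
contact_force: [-0.3, -0.6, -1.1]
gripper_width: 0.197
grasp_force: 61.5
[ 0.9626  0.2453 -0.8254  1.7251 -0.1211  1.3858  1.8695]
[[-0.9896 -0.1132 -0.0889  0.4646]
 [-0.1355  0.9412  0.3095 -0.101 ]
 [ 0.0486  0.3183 -0.9467  0.3632]
 [ 0.      0.      0.      1.    ]]
[-0.1683  0.182   0.1193]
```

```bash
python3 -m inch '[[-0.024,0.026,0.017,0],[-0.024,0.026,0.017,0],[-0.024,0.026,0.017,0],[-0.024,0.026,0.017,0],[-0.024,0.026,0.017,0],[-0.024,0.026,0.017,0],[-0.024,0.026,0.017,0],[0,0,0,0],[0,0,0,0],[0,0,0,0],[0,0,0,0]]'
python3 - <<'E'
from h import *
c=cam('wrist');np.savez('pics/w6.npz',a=c[0],K=c[1],W=c[2]);print(tool()[:3,3])
E
python3 -m inch '[[-0.03,0.02,0.03,0],[-0.03,0.02,0.03,0],[0,0,0,0],[0,0,0,0],[0,0,0,0]]'
python3 - <<'E'
from h import *
c=cam('wrist');np.savez('pics/w7.npz',a=c[0],K=c[1],W=c[2]);print(tool()[:3,3])
a=np.load('pics/w6.npz');b=c
def zo(d,K,W):
    u=proj((0,K,W),np.array([.538,.385,.15]));x=int(np.clip(u[0]-120,0,440));y=int(np.clip(u[1]-100,0,200));print(u,x,y);return cv2.resize(d[y:y+200,x:x+200],(400,400),interpolation=2)
A=np.hstack([zo(a['a'],a['K'],a['W']),zo(*c)])
small=cv2.resize(c[0],(320,200));B=np.zeros((200,800,3),np.uint8);B[:,:320]=small;B[:,330:650]=cv2.resize(a['a'],(320,200))
cv2.imwrite('pics/v9.png',np.vstack([A,B])[...,::-1])
E
```

```text
t: 20.4
eef_pos: [0.6011, 0.1259, 0.3017]
tool_rot: [-0.034, -0.06, 0.985, 0.159]
contact_force: [0.3, -0.9, -1.9]
gripper_width: 0.2
grasp_force: 61.5
[0.6011 0.1262 0.3019]
t: 20.95
eef_pos: [0.651, 0.1909, 0.2555]
tool_rot: [-0.034, -0.061, 0.985, 0.159]
contact_force: [-0.1, -0.2, -2.3]
gripper_width: 0.197
grasp_force: 61.4
[0.6511 0.1907 0.2558]
[511.6601 150.5547] 391 50
[513.1858  88.0444] 393 0
```

View pics/v9.png

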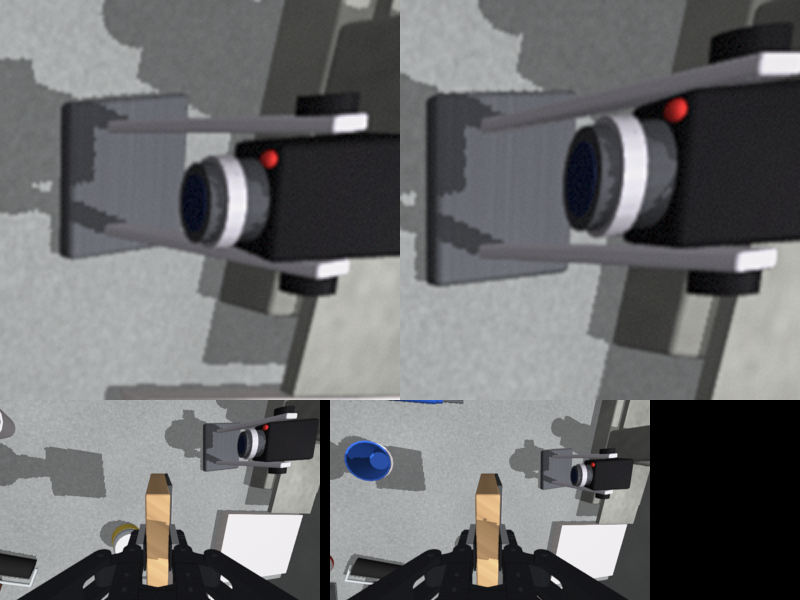

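Both views show the lens glass: w6 about (489,150), w7 about (484,89). The pivot knobs and foot corners are also clear, and the block is held firmly and square in the jaws.

```bash
cat > lens.py <<'E'
from h import *
L=[]
for n in('w6','w7'):
    d=np.load(f'pics/{n}.npz');L.append((d['a'],d['K'],d['W']))
def g(c,u):
    a=c[0].astype(int);m=((a[...,2]-a[...,0]>8)&(a.sum(2)<160)).astype(np.uint8)
    w=np.zeros_like(m);w[int(u[1])-30:int(u[1])+30,int(u[0])-20:int(u[0])+20]=1;m=cv2.morphologyEx(m*w,cv2.MORPH_OPEN,np.ones((2,2)))
    k=max(cv2.findContours(m,0,1)[0],key=cv2.contourArea);e=cv2.fitEllipse(cv2.convexHull(k));return e
ga=[g(L[0],(489,150)),g(L[1],(484.5,89))]
f=lambda i,x,y:(391+x/2,50+y/2) if i==0 else (393+(x-400)/2,y/2)
def t2(a,b):
    p=tri([(L[0],a),(L[1],b)]);return p,[np.abs(proj(L[0],p)-a).max().round(1),np.abs(proj(L[1],p)-b).max().round(1)]
if __name__=='__main__':
    print(ga)
    lens=t2(ga[0][0],ga[1][0]);print('lens',lens,t2((489,150.5),(484.5,89)))
    ku=t2(f(0,328,94),f(1,751,27));kl=t2(f(0,308,294),f(1,725,297));print('knobs',ku,kl)
    fa=t2(f(0,63,104),f(1,430,95));fb=t2(f(0,68,257),f(1,433,284));print('foot',fa,fb)
    for v in (ku[0]-kl[0],fa[0]-fb[0]): h=np.array([v[1],-v[0]]);h*=-np.sign(h[1]);print('look az',np.degrees(np.arctan2(h[1],h[0])),np.linalg.norm(v))
    pv=(ku[0]+kl[0])/2;d=lens[0]-pv;print('pivot',pv,'d',d,np.linalg.norm(d),'az',np.degrees(np.arctan2(d[1],d[0])),'tilt',np.arctan2(-d[2],np.hypot(d[0],d[1])))
    print('asin',np.arcsin(np.clip((.165-lens[0][2])/.06,-1,1)),'acos',np.hypot(d[0],d[1])/.06)
E
python3 lens.py
```

```text
[((489.1224060058594, 151.98312377929688), (12.736368179321289, 28.999109268188477), 0.9779343605041504), ((484.47991943359375, 89.84901428222656), (15.272791862487793, 38.502010345458984), 5.439425468444824)]
lens (array([0.542 , 0.3631, 0.1429]), [np.float64(0.1), np.float64(0.1)]) (array([0.5405, 0.3668, 0.1387]), [np.float64(0.1), np.float64(0.1)])
knobs (array([0.4834, 0.402 , 0.1695]), [np.float64(0.3), np.float64(0.4)]) (array([0.582 , 0.4283, 0.1653]), [np.float64(0.3), np.float64(0.3)])
foot (array([0.4866, 0.3664, 0.0103]), [np.float64(0.5), np.float64(0.6)]) (array([0.5906, 0.3894, 0.0117]), [np.float64(0.5), np.float64(0.6)])
look az -75.06589618252846 0.10219441278384453
look az -77.56202506028656 0.1065396886565562
pivot [0.5327 0.4151 0.1674] d [ 0.0092 -0.052  -0.0246] 0.05827027202462815 az -79.93402046630054 tilt 0.4350906002495672
asin 0.377426596711608 acos 0.8806889847743044
```

Run:
```python
from lens import *
lens=t2(ga[0][0],ga[1][0])[0]
az=np.radians(-77.6)
for i in(0,1):
    o=L[i][2][:3,3];v=o-lens;v/=np.linalg.norm(v);r=ga[i][1][0]/ga[i][1][1]
    print(r,[(th,round(float(v@np.array([np.cos(th)*np.cos(az),np.cos(th)*np.sin(az),-np.sin(th)])),3)) for th in(.3,.35,.4,.45)], 'major mm',ga[i][1][1]/345*np.linalg.norm(o-lens)*1000)
c=cam('top')
a=c[0]
T=tool();tz=T[:3,2];print('tool z tilt',np.arccos(-tz[2]),np.degrees(np.arctan2(tz[1],tz[0])))
```

```text
0.4391985995684656 [(0.3, 0.455), (0.35, 0.411), (0.4, 0.366), (0.45, 0.319)] major mm 33.82654272182939
0.3966751794374576 [(0.3, 0.448), (0.35, 0.403), (0.4, 0.357), (0.45, 0.31)] major mm 36.52294207827418
tool z tilt 0.32720614183980906 105.28908745080938
```

```bash
python3 -m inch '[[0.034,0.01,-0.025,0],[0.034,0.015,-0.02,0],[0.034,0.02,-0.014,0],[0,0,0,0],[0,0,0,0],[0,0,0,0],[0,0,0,0]]'
python3 - <<'E'
from h import *
c=cam('wrist');np.savez('pics/w8.npz',a=c[0],K=c[1],W=c[2]);print(tool()[:3,3])
o=[]
for n in('w6','w8'):
    d=np.load(f'pics/{n}.npz');C=(d['a'],d['K'],d['W']);u=proj(C,np.array([.535,.40,.16]));x=int(np.clip(u[0]-80,0,480));y=int(np.clip(u[1]-75,0,250));print(n,u,x,y)
    o.append(cv2.convertScaleAbs(cv2.resize(d['a'][y:y+150,x:x+160],(640,600),interpolation=2),alpha=1.3,beta=15))
cv2.imwrite('pics/v10.png',cv2.resize(np.hstack([i[:,:640] for i in o]),(800,375))[...,::-1]); 
for n,i in zip('ab',o): cv2.imwrite(f'pics/v{n}.png',i[...,::-1])
big=np.vstack([cv2.resize(i,(480,450))[70:370] for i in o]);print(big.shape);cv2.imwrite('pics/v10.png',big[...,::-1])
E
```

```text
t: 21.75
eef_pos: [0.5506, 0.2018, 0.3292]
tool_rot: [-0.034, -0.06, 0.985, 0.16]
contact_force: [-0.9, 0.2, -2.4]
gripper_width: 0.2
grasp_force: 61.5
[0.5505 0.202  0.3292]
w6 [531.6798 149.7293] 451 74
w8 [443.3084 190.0719] 363 115
(600, 480, 3)
```

View pics/v10.png

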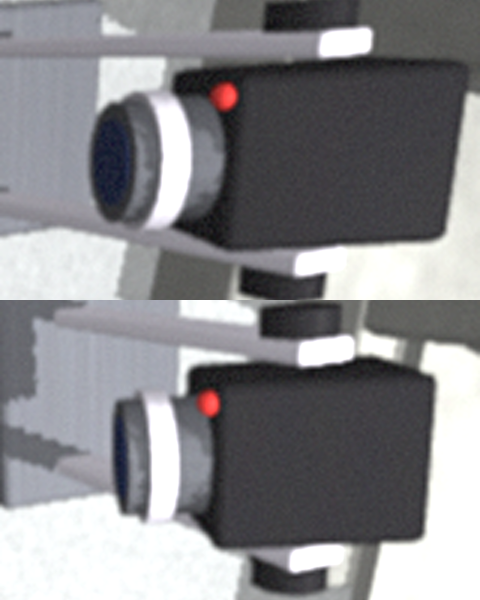

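Head box top corners at 3x: w6 (240,80), (235,247), (467,65), (443,241); w8 (225,383), (217,546), (435,377), (425,540). The block stays clear of the lens.

Run:
```python
from h import *
L=[]
for n in('w6','w8'):
    d=np.load(f'pics/{n}.npz');L.append((d['a'],d['K'],d['W']))
F=lambda x,y:(451+x/3,74+(y+70)/3); G=lambda x,y:(363+x/3,115+(y-230)/3)
P={}
for n,a,b in(('FU',(240,80),(225,383)),('FL',(235,247),(217,546)),('BU',(467,65),(435,377)),('BL',(443,241),(425,540)),('glass',(112,160),(123,460)),('redled',(224,96),(208,403))):
    a,b=F(*a),G(*b);p=tri([(L[0],a),(L[1],b)]);P[n]=p;print(n,p,(proj(L[0],p)-a).round(1),(proj(L[1],p)-b).round(1))
for a,b in(('BU','FU'),('BL','FL')):
    v=P[b]-P[a];print(v,np.linalg.norm(v),'az',np.degrees(np.arctan2(v[1],v[0])),'tilt',np.arctan2(-v[2],np.hypot(*v[:2])))
for a,b in(('FU','FL'),('BU','BL')):
    v=P[b]-P[a];print('cross',v,np.linalg.norm(v),'az-90',np.degrees(np.arctan2(v[1],v[0]))-90)
m=(P['FU']+P['FL']+P['BU']+P['BL'])/4;print('top centre',m,'glass-topc',P['glass']-m)
```

```text
FU [0.5105 0.3832 0.1662] [-0.3 -0.5] [0.2 0.5]
FL [0.5629 0.3801 0.1808] [-0.3 -0.5] [0.3 0.5]
BU [0.5    0.4374 0.1982] [0. 0.] [-0. -0.]
BL [0.5545 0.4504 0.197 ] [-0.1 -0.2] [0.1 0.2]
glass [0.5415 0.3655 0.14  ] [0.4 0.8] [-0.4 -0.8]
redled [0.5168 0.3754 0.1689] [0. 0.] [-0. -0.]
[ 0.0105 -0.0542 -0.0319] 0.06377291995885578 az -79.03438403631517 tilt 0.5241072910849087
[ 0.0084 -0.0703 -0.0163] 0.07266065510239665 az -83.2209645274597 tilt 0.2256657460078759
cross [ 0.0524 -0.0031  0.0145] 0.05449022078473779 az-90 -93.38664244890786
cross [ 0.0546  0.013  -0.0011] 0.05610757944380734 az-90 -76.58301921163816
top centre [0.532  0.4128 0.1856] glass-topc [ 0.0095 -0.0473 -0.0455]
```

```bash
cat > ba.py <<'E'
from h import *
from scipy.optimize import least_squares
L={}
for n in('w6','w7','w8'):
    d=np.load(f'pics/{n}.npz');L[n]=(d['a'],d['K'],d['W'])
F=lambda x,y:(451+x/3,74+(y+70)/3); G=lambda x,y:(363+x/3,115+(y-230)/3)
f6=lambda x,y:(391+x/2,50+y/2); f7=lambda x,y:(393+(x-400)/2,y/2)
O=[('w6','FU',F(240,80),1.5),('w6','FL',F(235,247),1.5),('w6','BU',F(467,65),1.5),('w6','BL',F(443,241),1.5),
('w8','FU',G(225,383),1.5),('w8','FL',G(217,546),1.5),('w8','BU',G(435,377),1.5),('w8','BL',G(425,540),1.5),
('w6','gl',(489,151.2),.8),('w7','gl',(484.5,89.5),.8),('w8','gl',G(123,460),1.2),
('w6','KU',f6(328,94),2),('w6','KL',f6(308,294),2),('w7','KU',f7(751,27),2),('w7','KL',f7(725,297),2),
('w6','QU',f6(63,104),1),('w6','QL',f6(68,257),1),('w7','QU',f7(430,95),1),('w7','QL',f7(433,284),1)]
def model(p):
    x,y,az,th,lf,lb,w,h,k,ff,fz=p[:11];l=np.array([np.cos(az),np.sin(az),0]);s=np.array([l[1],-l[0],0]) # s: towards 'U' (low x)?
    if s[0]>0:s=-s
    u=np.array([0,0,1.]);P=np.array([x,y,.165]);a=np.cos(th)*l-np.sin(th)*u;n=np.sin(th)*l+np.cos(th)*u
    M={'gl':P+.06*a,'KU':P+k*s,'KL':P-k*s}
    for c,sg in(('U',1),('L',-1)):
        M['F'+c]=P+lf*a+sg*w*s+h*n;M['B'+c]=P-lb*a+sg*w*s+h*n;M['Q'+c]=np.array([x,y,fz])+ff*l+sg*.053*s
    return M,a,n,P
def res(p):
    M=model(p)[0];r=[]
    for n,k,uv,sg in O:
        c=L[n];W=c[2].copy();W[:3,3]+=W[:3,:3]@p[11:14];r+=list((proj((0,c[1],W),M[k])-uv)/sg)
    return np.array(r+list(p[11:14]/.0015)+[(p[10]-.010)/.003,(p[7]-.03)/.02])
s=least_squares(res,[.532,.415,np.radians(-77.6),.38,.03,.04,.028,.03,.05,.05,.01,0,0,0],x_scale=[.01]*14)
C=np.sqrt(np.diag(np.linalg.inv(s.jac.T@s.jac)))
if __name__=='__main__':
    print(s.x,s.cost,len(O));print('sd',C[:4]);M,a,n,P=model(s.x);print('az',np.degrees(s.x[2]),'tilt',s.x[3],'lens',M['gl'],'focus',M['gl']+.15*a)
    for (n_,k,uv,sg),r in zip(O,s.fun[:38].reshape(-1,2)): print(n_,k,r.round(1),end='; ')
E
python3 ba.py
```

```text
[ 0.5307  0.4188 -1.3725  0.4136  0.0307  0.0346  0.0275  0.0227  0.0511
  0.0414  0.0107  0.     -0.      0.0001] 7.627371109472546 19
sd [0.0016 0.002  0.008  0.0317]
az -78.63758286505112 tilt 0.4136451161013813 lens [0.5416 0.3649 0.1409] focus [0.5686 0.2302 0.0806]
w6 FU [ 0.9 -0.3]; w6 FL [-1.3  0.5]; w6 BU [ 0.3 -0.6]; w6 BL [ 0.1 -0.9]; w8 FU [-0.4  1.1]; w8 FL [0.9 0.4]; w8 BU [-0.1 -0.4]; w8 BL [-0.5 -0.3]; w6 gl [-0.2  0.5]; w7 gl [-0.1  0.4]; w8 gl [-0.4 -0.5]; w6 KU [ 0.4 -0.9]; w6 KL [ 0.2 -0.6]; w7 KU [ 0.7 -0.2]; w7 KL [-0.  -0.7]; w6 QU [1.4 0.2]; w6 QL [-1.4  0.2]; w7 QU [0.5 0.8]; w7 QL [-0.5 -0.1];
```

Run:
```python
from h import *
T=tool();R0=T[:3,:3];print(R0)
P=[T[:3,3]]+[np.array(p) for p in([.52,-.15,.42],[.28,-.42,.45],[.02,-.22,.48])]
for a,b in zip(P,P[1:]): print(R0.T@(b-a),np.linalg.norm(b-a))
```

```text
[[-0.9902 -0.1083 -0.0877]
 [-0.1305  0.9415  0.3108]
 [ 0.0489  0.3192 -0.9464]]
[ 0.0805 -0.2991 -0.1927] 0.3648486793253479
[ 0.2744 -0.2186 -0.0913] 0.3624913792078372
[0.2328 0.226  0.0566] 0.3293933818400121
```

```bash
python3 -m inch '[[0.006,-0.025,-0.018,0],[0.01,-0.036,-0.023,0],[0.01,-0.036,-0.023,0],[0.01,-0.036,-0.023,0],[0.01,-0.036,-0.023,0],[0.01,-0.036,-0.023,0],[0.01,-0.036,-0.023,0],[0.01,-0.036,-0.023,0],[0.005,-0.022,-0.014,0],[0,0,0,0]]'
python3 -m inch '[[0.025,-0.02,-0.008,0],[0.036,-0.028,-0.012,0],[0.036,-0.028,-0.012,0],[0.036,-0.028,-0.012,0],[0.036,-0.028,-0.012,0],[0.036,-0.028,-0.012,0],[0.036,-0.028,-0.012,0],[0.033,-0.03,-0.011,0],[0,0,0,0]]'
python3 -m inch '[[0.025,0.023,0.005,0],[0.033,0.032,0.008,0],[0.033,0.032,0.008,0],[0.033,0.032,0.008,0],[0.033,0.032,0.008,0],[0.033,0.032,0.008,0],[0.033,0.032,0.008,0],[0,0,0,0],[0,0,0,0]]'
python3 - <<'E'
from h import *
print(bot.get_obs()['q']);print(tool())
E
```

```text
t: 22.8
eef_pos: [0.5197, -0.1552, 0.4205]
tool_rot: [-0.034, -0.057, 0.985, 0.16]
contact_force: [0.0, -0.6, -2.2]
gripper_width: 0.201
grasp_force: 61.5
t: 23.7
eef_pos: [0.2752, -0.4245, 0.4493]
tool_rot: [-0.035, -0.056, 0.985, 0.16]
contact_force: [0.3, -0.7, -2.0]
gripper_width: 0.198
grasp_force: 61.5
t: 24.6
eef_pos: [0.0544, -0.2448, 0.4786]
tool_rot: [-0.037, -0.062, 0.985, 0.157]
contact_force: [0.4, -0.2, -1.9]
gripper_width: 0.193
grasp_force: 61.5
[ 1.5341 -0.2187 -0.2966  1.8711 -0.0717  1.8052  2.9463]
[[-0.9895 -0.1106 -0.0934  0.0544]
 [-0.1342  0.9427  0.3056 -0.2448]
 [ 0.0542  0.3149 -0.9476  0.4786]
 [ 0.      0.      0.      1.    ]]
```

```bash
python3 -m inch '[[0.02,0,0,8],[0.025,0,0,4],[0,0,0,0]]'
python3 -m inch '[[0,0.05,0,0],[0,0.05,0,0],[0,0.05,0,0],[0,0,0,0]]'
python3 - <<'E'
from h import *
print(bot.get_obs()['q']);T=tool();print(T);tz=T[:3,2];print(np.arccos(-tz[2]),np.degrees(np.arctan2(tz[1],tz[0])))
E
```

```text
t: 24.9
eef_pos: [0.0074, -0.2482, 0.482]
tool_rot: [-0.054, 0.044, 0.986, 0.154]
contact_force: [1.6, -0.3, -2.5]
gripper_width: 0.198
grasp_force: 61.5
t: 25.3
eef_pos: [0.0147, -0.1815, 0.498]
tool_rot: [-0.053, 0.036, 0.982, 0.179]
contact_force: [-0.8, 0.1, -1.6]
gripper_width: 0.202
grasp_force: 61.5
[ 1.8445 -0.3355 -0.417   1.9088 -0.0814  1.9144  2.9578]
[[-0.9917  0.0901 -0.092   0.0147]
 [ 0.0518  0.9331  0.3558 -0.1815]
 [ 0.118   0.3481 -0.93    0.498 ]
 [ 0.      0.      0.      1.    ]]
0.37632491410088487 104.5052773290614
```

```bash
python3 -m inch '[[-0.006,-0.035,0.03,8],[0.025,-0.03,0.03,8],[0.04,0,0,0],[0.03,0,0,0],[0,0,0,0]]'
python3 -m inch '[[0,0.05,0,0],[0,0.05,0,0],[0,0,0,0]]'
python3 - <<'E'
from h import *
print(bot.get_obs()['q']);T=tool();print(T);tz=T[:3,2];print(np.arccos(-tz[2]),np.degrees(np.arctan2(tz[1],tz[0])))
E
```

```text
t: 25.8
eef_pos: [-0.0866, -0.1944, 0.4383]
tool_rot: [-0.077, 0.174, 0.967, 0.171]
contact_force: [1.1, -0.0, -3.0]
gripper_width: 0.194
grasp_force: 61.5
t: 26.1
eef_pos: [-0.0674, -0.1641, 0.4645]
tool_rot: [-0.073, 0.169, 0.964, 0.194]
contact_force: [-0.0, -1.0, -2.1]
gripper_width: 0.2
grasp_force: 61.5
[ 2.0684 -0.3354 -0.3796  1.995   0.0182  1.8542  2.9581]
[[-0.9322  0.3538 -0.0761 -0.0674]
 [ 0.2968  0.8678  0.3985 -0.1641]
 [ 0.2071  0.3489 -0.914   0.4645]
 [ 0.      0.      0.      1.    ]]
0.4177427710373903 100.81492583880836
```

Run:
```python
from h import *
T=tool();R0=T[:3,:3]
P=[T[:3,3]]+[np.array(p) for p in([.05,-.40,.45],[.28,-.42,.45])]
for a,b in zip(P,P[1:]): print(R0.T@(b-a),np.linalg.norm(b-a))
```

```text
[-0.1824 -0.1683 -0.0897] 0.2639098551792247
[-0.2203  0.064  -0.0255] 0.23086792761230396
```

```bash
python3 -m inch '[[-0.02,-0.02,-0.01,0],[-0.027,-0.025,-0.013,0],[-0.027,-0.025,-0.013,0],[-0.027,-0.025,-0.013,0],[-0.027,-0.025,-0.013,0],[-0.027,-0.025,-0.013,0],[-0.027,-0.024,-0.014,0],[-0.035,0.008,-0.004,0],[-0.042,0.012,-0.005,0],[-0.042,0.012,-0.005,0],[-0.042,0.012,-0.005,0],[-0.042,0.012,-0.005,0]]'
python3 -m inch '[[-0.02,0.006,-0.002,-5],[0,0,0,-8.5],[0,0,0,-8.5],[0,0,0,-8.5],[0,0,0,0],[0,0,0,0]]'
python3 - <<'E'
from h import *
print(bot.get_obs()['q'])
T=tool();R0=T[:3,:3];print(T)
P=[T[:3,3]]+[np.array(p) for p in([.52,-.15,.42],[.57,.12,.25])]
for a,b in zip(P,P[1:]): print(R0.T@(b-a),np.linalg.norm(b-a))
E
```

```text
t: 27.3
eef_pos: [0.2618, -0.4213, 0.4464]
tool_rot: [-0.073, 0.169, 0.963, 0.195]
contact_force: [-1.1, -0.4, -0.6]
gripper_width: 0.202
grasp_force: 61.5
t: 27.9
eef_pos: [0.2803, -0.4228, 0.4466]
tool_rot: [-0.02, -0.088, 0.974, 0.207]
contact_force: [-0.2, 0.9, -1.9]
gripper_width: 0.194
grasp_force: 61.4
[ 1.5809  0.416  -0.8858  1.3881  0.0542  1.8124  2.4408]
[[-0.9837 -0.1632 -0.075   0.2803]
 [-0.1796  0.8985  0.4006 -0.4228]
 [ 0.002   0.4076 -0.9132  0.4466]
 [ 0.      0.      0.      1.    ]]
[-0.2849  0.1951  0.1156] 0.3641162724789765
[-0.098   0.1651  0.2597] 0.32295510523910287
```

```bash
python3 -m inch '[[-0.025,0.017,0.01,0],[-0.037,0.025,0.015,0],[-0.037,0.025,0.015,0],[-0.037,0.025,0.015,0],[-0.037,0.025,0.015,0],[-0.037,0.025,0.015,0],[-0.037,0.026,0.015,0],[-0.037,0.026,0.015,0],[0,0,0,0]]'
python3 -m inch '[[-0.01,0.015,0.025,0],[-0.014,0.024,0.038,0],[-0.014,0.024,0.038,0],[-0.014,0.024,0.038,0],[-0.014,0.024,0.038,0],[-0.014,0.024,0.038,0],[-0.014,0.024,0.038,0],[0,0,0,0],[0,0,0,0],[0,0,0,0]]'
cat > tgt.py <<'E'
from ba import *
M,a,n,P=model(s.x);fo=M['gl']+.15*a
def report(off=np.array([0,.013,.058])):
    T=tool();R0=T[:3,:3];f=T[:3,3]+R0@off
    print('TCP',T[:3,3]);print('shift tool',R0.T@(fo-f));ty=R0[:,1];print('ty az',np.degrees(np.arctan2(ty[1],ty[0])),'elev',np.arcsin(ty[2]),'tx z',R0[2,0],'want az',np.degrees(np.arctan2(-a[1],-a[0])),np.arcsin(-a[2]),'angle err',np.arccos(-ty@a))
if __name__=='__main__': report()
E
python3 tgt.py
```

```text
t: 28.8
eef_pos: [0.5203, -0.1425, 0.4213]
tool_rot: [-0.02, -0.094, 0.973, 0.209]
contact_force: [-0.9, 0.4, -1.4]
gripper_width: 0.199
grasp_force: 61.5
t: 29.8
eef_pos: [0.5655, 0.1093, 0.2544]
tool_rot: [-0.02, -0.088, 0.974, 0.207]
contact_force: [0.5, -1.1, -1.6]
gripper_width: 0.198
grasp_force: 61.5
TCP [0.5655 0.1093 0.2544]
shift tool [-0.0251  0.0246  0.1488]
ty az 100.28799922357538 elev 0.4181162714562089 tx z 0.001793030066665105 want az 101.3624171349489 0.4136451161013813 angle err 0.017726787196406264
```

```bash
python3 -m inch '[[-0.005,0.003,0.03,0],[-0.007,0.005,0.04,0],[-0.007,0.005,0.04,-1],[0,0,0.015,0],[0,0,0,0],[0,0,0,0],[0,0,0,0],[0,0,0,0]]'
python3 tgt.py
python3 - <<'E'
from h import *
c=cam('wrist');np.savez('pics/w9.npz',a=c[0],K=c[1],W=c[2])
d=bot.read_camera('wrist')
for p in([.045,0,-.0106],[-.045,0,-.0106],[.045,0,.0994]): print(p,proj((0,d['mtx'],d['hand_eye']),np.array(p)))
g=c[0][:,300:336].astype(int)
for r in range(120,400,6): print(r,g[r,14:20].mean(0).astype(int),end=' ')
print()
for r in (220,300): print(r,c[0][r,270:360:2].mean(1).astype(int))
E
```

```text
t: 30.6
eef_pos: [0.5733, 0.1743, 0.1468]
tool_rot: [-0.017, -0.097, 0.973, 0.207]
contact_force: [0.1, -0.1, -1.9]
gripper_width: 0.197
grasp_force: 61.4
TCP [0.5733 0.1743 0.1468]
shift tool [-0.0058  0.0111  0.0252]
ty az 101.47254163050496 elev 0.41799300309975784 tx z -0.007903449334016911 want az 101.3624171349489 0.4136451161013813 angle err 0.004689942178449573
[0.045, 0, -0.0106] [316.5586 186.1234]
[-0.045, 0, -0.0106] [316.2052 392.4761]
[0.045, 0, 0.0994] [315.6364 144.6303]
120 [181 184 184] 126 [179 181 182] 132 [178 181 181] 138 [184 188 188] 144 [175 179 180] 150 [105  84  61] 156 [109  87  63] 162 [110  88  64] 168 [110  89  65] 174 [109  88  63] 180 [109  88  64] 186 [108  87  63] 192 [229 189 137] 198 [233 194 142] 204 [236 199 144] 210 [238 202 147] 216 [234 196 142] 222 [228 189 137] 228 [231 192 140] 234 [199 161 117] 240 [160 128  92] 246 [160 128  92] 252 [171 137  99] 258 [175 140 102] 264 [177 141 103] 270 [178 143 104] 276 [181 146 106] 282 [186 149 108] 288 [188 150 110] 294 [190 153 110] 300 [182 145 106] 306 [181 145 105] 312 [185 148 108] 318 [246 219 159] 324 [243 211 154] 330 [240 206 149] 336 [238 203 147] 342 [243 212 153] 348 [241 207 151] 354 [240 205 149] 360 [234 197 142] 366 [234 197 143] 372 [233 191 138] 378 [18 19 22] 384 [21 22 25] 390 [23 24 27] 396 [22 23 25] 
220 [130 186 184 186 185 181 179 177 172 181 139 119 164 184 184 184 184 186
 186 186 186 185 184 186 187 188 190 194 195 199 197 198 196 198 200 104
 112 181 178 175 181 183 180 179 178]
300 [ 27  25  30  25  24  26  23  28  32  36  31  27 128 147 147 146 146 145
 145 145 144 144 142 144 145 149 150 153 151 153 153 151 150 101  19  40
  37  28  26  21  22  25  23  22  24]
```

```bash
python3 -m inch '[[-0.002,0.004,0.008,0],[-0.0028,0.0071,0.0158,0],[0,0,0,0],[0,0,0,0],[0,0,0,0],[0,0,0,0],[0,0,0,0]]'
python3 - <<'E'
from tgt import *
report(np.array([-.001,.013,.0594]))
c=cam('wrist');np.savez('pics/w10.npz',a=c[0],K=c[1],W=c[2]);u=proj(c,M['gl']);print('pred glass',u)
from scipy import ndimage
a_=c[0].astype(int);m=((a_[...,2]-a_[...,0]>8)&(a_.sum(2)<160)).astype(np.uint8);w=np.zeros_like(m);w[max(0,int(u[1])-70):int(u[1])+70,int(u[0])-40:]=1
m=cv2.morphologyEx(m*w,cv2.MORPH_OPEN,np.ones((3,3)))
k=max(cv2.findContours(m,0,1)[0],key=cv2.contourArea);print(cv2.contourArea(k),cv2.boundingRect(k),cv2.fitEllipse(cv2.convexHull(k)))
cv2.imwrite('pics/w10.png',c[0][...,::-1])
# rim outline by grey row profile
for r in range(int(u[1])-48,int(u[1])+49,12): print(r,a_[r,int(u[0])-30:640:4].sum(1)//3)
E
```

```text
t: 31.4
eef_pos: [0.5732, 0.1953, 0.1284]
tool_rot: [-0.018, -0.097, 0.973, 0.207]
contact_force: [0.2, -0.1, -2.4]
gripper_width: 0.196
grasp_force: 61.3
TCP [0.5732 0.1953 0.1284]
shift tool [-0.0011 -0.0003 -0.0014]
ty az 101.51716297342915 elev 0.41852203980875335 tx z -0.00604466185957931 want az 101.3624171349489 0.4136451161013813 angle err 0.0054669166186431225
pred glass [596.36   236.1398]
1763.5 (573, 209, 45, 52) ((595.1658325195312, 234.80999755859375), (43.818138122558594, 53.09194564819336), 167.8654327392578)
188 [ 77  75  77  75  76  76  72  76 112 176 188 185 136  27   9  14   9   7
  12]
200 [ 76  75  76  74  76  54  36  36  32  37  46  51  63  78  77 108 140 139
 139]
212 [ 72  73  29  30  30  18  20  24  16  26  28  33  28  44  64  65  67  81
 173]
224 [71 29 29 17 18 20 14 18 22 19 17 22 39 29 28 86 89 71 78]
236 [ 68  31  28  20  21  24  19  22  20  18  18  24  21  34  28  52 101  72
  73]
248 [118  82  32  24  21  22  22  22  17  22  26  21  35  31  30  97  86  69
  74]
260 [ 72  94 111  50  29  32  26  23  23  25  34  30  31  30  96  87  65  77
  77]
272 [ 86 150 169 171 121  78  82  81  95  75  78  76  74  74  73  92 212 225
 224]
284 [112 118 117 117  77  80  79 176 198 195 187 194 196 198 195 192 159 108
 108]
```

Run:
```python
from tgt import *
d=np.load('pics/w10.npz');c=(d['a'],d['K'],d['W']);A=d['a'].astype(int)
def disc(m):
    m=cv2.morphologyEx(m.astype(np.uint8),cv2.MORPH_OPEN,np.ones((3,3)));m=cv2.morphologyEx(m,cv2.MORPH_CLOSE,np.ones((5,5)));n,l,st,_=cv2.connectedComponentsWithStats(m);i=l[235,593]
    k=max(cv2.findContours((l==i).astype(np.uint8),0,1)[0],key=cv2.contourArea);return k[:,0,:]
B=cv2.GaussianBlur(d['a'],(5,5),0).astype(int)
for nm,m in(('glass4',(B[...,2]-B[...,0]>6)&(B.sum(2)<170)),('glass10',(B[...,2]-B[...,0]>10)&(B.sum(2)<170)),('front',B.sum(2)<135)):
    k=disc(m);out=[]
    for th in(.33,.37,.41,.45,.49):
        p=s.x.copy();p[3]=th;_,aa,nn,_=model(p);Q=M['gl'];ss=np.cross(aa,nn);pts=[]
        for u in cv2.convexHull(k)[:,0,:]:
            o,v=ray(c,u+0.);X=o+v*((Q-o)@aa)/(v@aa)-Q;pts.append([X@ss*1000,X@nn*1000])
        e=cv2.fitEllipse(np.float32(pts));cv=np.cov(np.float32(pts).T);r=np.float32(pts)-e[0];out.append((th,np.ptp(r[:,0]).round(1),np.ptp(r[:,1]).round(1),np.round(e[0],1).tolist()))
    print(nm,cv2.boundingRect(k),*out,sep='\n ')
```

```text
glass4
 (573, 209, 46, 53)
 (0.33, np.float64(31.5), np.float64(29.6), [0.1, -1.9])
 (0.37, np.float64(31.6), np.float64(30.8), [0.1, -2.0])
 (0.41, np.float64(31.6), np.float64(32.2), [0.1, -2.1])
 (0.45, np.float64(31.6), np.float64(33.7), [0.0, -2.3])
 (0.49, np.float64(31.6), np.float64(35.5), [-0.0, -2.5])
glass10
 (574, 209, 44, 52)
 (0.33, np.float64(30.4), np.float64(28.5), [0.2, -1.8])
 (0.37, np.float64(30.4), np.float64(29.7), [0.2, -1.9])
 (0.41, np.float64(30.5), np.float64(31.0), [0.1, -2.0])
 (0.45, np.float64(30.5), np.float64(32.5), [0.1, -2.2])
 (0.49, np.float64(30.5), np.float64(34.3), [0.0, -2.4])
front
 (568, 200, 58, 71)
 (0.33, np.float64(41.6), np.float64(37.4), [0.5, -1.6])
 (0.37, np.float64(41.6), np.float64(38.9), [0.5, -1.7])
 (0.41, np.float64(41.6), np.float64(40.6), [0.5, -1.9])
 (0.45, np.float64(41.6), np.float64(42.6), [0.4, -2.1])
 (0.49, np.float64(41.5), np.float64(44.9), [0.4, -2.3])
```

```bash
python3 -m inch '[[-0.001,0,0,0],[0,0,0,0],[0,0,0,0],[0,0,0,0],[0,0,0,0],[0,0,0,0]]'
python3 - <<'E'
from tgt import *
report(np.array([-.001,.013,.0594]));print(np.abs(bot.get_obs()['joint_vel']).max());print(bot.hand_in())
E
```

```text
t: 32.05
eef_pos: [0.5739, 0.196, 0.1282]
tool_rot: [-0.018, -0.098, 0.973, 0.207]
contact_force: [0.3, 0.5, -2.8]
gripper_width: 0.197
grasp_force: 61.4
TCP [0.5739 0.196  0.1282]
shift tool [-0.0004 -0.0007 -0.0018]
ty az 101.54553702829327 elev 0.41877153118832444 tx z -0.00561797817953321 want az 101.3624171349489 0.4136451161013813 angle err 0.0059012848416655815
0.001558698633600834
the job is handed in; nothing more can be done
None
```

I handed in the job at 32 s: the blue cup is nested in the white one and released, and the fish block is held still in front of the lens, by my measurements about 2 mm off the focus point and 0.006 rad off square (camera tilt known to about 0.03 rad); the hand-in returned no verdict.

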